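# Earth-test a twin lamp plate, pressed into the corner of the test nest

## Robot

A 7-joint arm with a two-finger parallel gripper is mounted at the origin on the work surface. World frame = base frame: x ahead of the robot, y to its left, z up, the work surface at z = 0. Lengths are in mm, angles in rad, forces in N, time in s.
With the tool pointing down it reaches from about 400 to 900 mm from the base axis. Payload 5.6 kg.
Tool frame: the origin (TCP) lies midway between the tips of the shut fingers; the grasp point (between the pads) lies 19 mm behind it; z points along the fingers, y is the line along which they close (so a half turn about z gives the same grasp; the last joint's range is limited). The gripper opens to 92 mm and grips with 3 to 60 N. Pads are 20 mm wide; open, the fingers measure 128 mm over their backs; the gripper's body (75 mm by 189 mm) begins 69 mm behind the grasp point.
Start: joints at [-1.312, 0.468, -0.012, 1.603, 0.006, 1.071, -0.056], TCP at [193.247, 620.616, 214.592] pointing down, gripper open.
Joint ranges: [-2.53, 2.53], [-0.31, 2.02], [-1.57, 1.55], [0.28, 2.44], [-1.29, 4.43], [0.15, 1.84], [-2.92, 2.92]. Speed limits (rad/s): [2.57, 2.57, 3.14, 3.14, 3.14, 3.14, 3.14].

## Interface

Orientations are given as a rotation vector (axis times angle).
In Python, from cell import robot, grip, kin, viewer gives the robot as it stands. Calls block until the motion is done:
- robot.movep(position, orientation): joint-space move of the TCP to a pose.
- robot.servo_line(position, feed=150, rotation=None): straight line of the TCP; rotation=None keeps the orientation; feed is the mean speed in mm/s.
- robot.goto_joints(angles): joint-space move.
- grip(opening, newtons=None): opening from 0.0 (shut) to 1.0 (fully open); newtons is the grip in N (None keeps the last); returns when the fingers have stopped.
- robot.hold(seconds).
- kin.ik(position, orientation): joint angles nearest the present ones, or None.
- robot.observe(): the state.
- viewer.read_camera(name): name is "side" or "top" or "wrist"; returns the picture (480x640x3 uint8, red, green, blue); there is no depth.
- viewer.camera_info(name): a dict with "camera_matrix" (3x3 intrinsics, pixels), "R" (3x3) and "t" (3): a world point X has camera coordinates R X + t. Camera axes: x right, y down, z forward; pixel columns grow to the right and rows downward; lengths in mm; the calibration is good to about 2 mm. The wrist camera is an equidistant fisheye: a pixel r from the principal point sees the ray r / f radians off the axis. A picture is of the moment at which its call begins: read the wrist's pose just before it. camera_info takes no time and is no camera call; for the wrist camera it gives the pose at the moment of the call.
A pose or a line that the arm cannot do raises robot.IKError and nothing moves.
- robot.job_done(): hands the job in; it is judged then, once.
Trained networks look in the newest picture that a camera, given by its name, has taken for a name from the list of things; names that differ only in an ending like _2 or _b are one class to them, and where a whole thing is asked for, a point or a joint stands for the part that bears it (a point fixed in the world has none). Each returns a list of dicts, best first, with "confidence" (0 to 1); they miss things now and then, are a little off and sometimes report something else, mostly with a low value. They report only what shows in the picture. A call takes as long as a camera call. They do not tell look-alikes from the thing itself.
- viewer.silhouettes(name, camera): "mask" (480x640 bool, what is visible of it).
- viewer.pinpoint(name, camera): "at" ([x, y, z] in mm, in the coordinates of the camera as it stood for that picture, good to about 4 mm: a listed point, or the origin of a listed thing).
The state is a dict: "t": time; "joints": joint angles; "joint_velocities": joint speeds; "joint_torque": joint torques, N m; "tcp_pos": TCP position; "tcp_rot": TCP orientation; "contact_force": force on the tool from outside, world axes, zero at the start; "wrist_torque": the same for the moment, N m; "grip_width": opening from 0.0 (shut) to 1.0 (fully open); "grip_force": force on a finger pad.
Only numpy, scipy, OpenCV 4.12 (cv2) and the standard library are available. Lean on these libraries where they do the work, as an engineer would, in place of code of your own. Each camera call takes 0.05 s, during which the arm holds its last target. There are 200 camera calls.

## Task

Earth-test the lamp plate: take the cordless probe out of its stand and prove the two returns by pressing its spring tip first on the brass post on the fence and then on the brass post on the base plate. Then put the tip in the brass bush in the middle of the lamp plate, slide the plate with it until its long side lies flush against the fence, and give it one firm slanting push, towards the fence and down at once, with the spring pin pushed in at least halfway, so that the plate bears firmly on both the fence and the base plate. Finish while still holding the probe in that push; move the lamp plate only with the probe, keep it flat, and leave everything else where it is.

Things in the scene. Friction and masses are not known exactly. Their poses are not given: they have to be found in the camera images.
- probe: cordless test probe, 125 mm long, 0.12 kg, upright in the stand, tip down. Origin: tip end with the pin out, 3 mm above the work surface in the stand; +z from tip to handle. Pin 5 mm thick with 6 mm ball end; nose 12 mm thick (18 to 55 mm from the tip); guard 34 mm across (55-60); grey square handle 24 x 24 mm, flats square to x and y (60-125), gripped from above. Lifts out, free after 55 mm
- plunger (a joint): spring tip of the probe: 0 = fully out, grows to 0.010 m as it is pushed into the nose; it starts to move at about 3 N and takes about 0.7 N more per mm (about 10 N fully in)
- probe_tip (a point): end point of the probe's spring tip (moves with the spring pin)
- stand: fixed black block 70 x 70 x 58 mm high with an 18 mm hole through its middle in which the probe stands, guard resting on top; origin under its centre
- nest: fixed test nest: black board 260 (x) x 320 (y) x 12 mm; origin under its centre. Its +x points from the open near side to the fence. All of the nest turns with it
- plate: smooth steel base plate of the nest, 186 (x) x 300 (y) x 8 mm, its top 20 mm above the work surface; origin under its centre, 27 mm nearer (-x) than the nest's origin and 12 mm above the work surface
- fence: aluminium bar standing along the far side of the nest, 260 mm long (along y), 18 mm thick, its top 54 mm above the work surface. Origin: in the middle of the lower edge of its near face, 70 mm in +x of the nest's origin and 20 mm above the work surface; its near face is the plane x = 0 of this frame and the lamp plate lies against it
- fence_post: brass test post on top of the fence near its +y end, 15 mm across, 14 mm high, origin under its centre
- fence_post_top (a point): centre of the flat top of the fence's brass post, 68 mm above the work surface; at nest x +79, y +108 mm
- plate_post: brass test post on the base plate near its -y end, 15 mm across, 14 mm high, origin under its centre
- plate_post_top (a point): centre of the flat top of the base plate's brass post, 34 mm above the work surface; at nest x -30, y -137 mm
- lamp: lamp plate (workpiece), loose on the base plate: smooth grey steel plate of a twin wall lamp, 80 (x) x 200 (y) x 22 mm, about 0.35 kg, with two grey dishes (71 mm across) and white lampholders (37 mm across, tops 73 mm above its underside) at y = +60 and -60 mm. Origin under its centre; its +x long side, 40 mm from the origin, goes against the fence
- bush (a point): in the centre of the lamp plate: floor of the brass bush, 22 mm above the plate's underside (42 mm above the work surface). The bush is a ring 22 mm across outside, 16 mm bore, standing 6 mm above this floor; the probe's tip goes in it and pushes sideways on its inner wall and down on its floor
- tray: small loose grey open tray of brass bushes, 100 x 70 x 28 mm high, origin under its centre; bystander (it stands on the other side of the nest from the probe stand)
- pan: loose grey round lamp pan, 104 mm across, 28 mm high, origin under its centre; bystander
- spare: loose white porcelain lampholder standing upright, 44 mm across the foot, 45 mm high, origin under its centre; bystander
- driver: loose screwdriver with blue handle, 190 mm long, lying, origin at its middle; bystander
- tube: loose grey lamp-arm tube, 200 mm long, 22 mm thick at the ends, lying, origin at its middle; bystander
- flux: red plastic bottle, 44 mm across, 95 mm high, origin under its centre; bystander
- tape: black tape roll lying flat, 68 mm across, 19 mm high, origin under its centre; bystander
Things that resemble listed ones, but are neither listed nor needed, are in the scene too. What is shaped like the lamp but brown is not meant. Leave any orange look-alike of the probe alone.

How it is judged:
By the outcome, as a careful person would: the job done as asked, in the order asked, and still so for the second after the job is handed in, while the arm keeps its last pose, push and grip.
It also fails if it takes over 64 s, if anything falls off the work surface, if the arm or the gripper's body presses on something with over 40 N, if the wrist force passes 120 N, or if a joint passes its speed limit or range.

## Working session

There is one attempt and no reset: what is moved stays moved. The work goes in short steps, each a Python script; the robot and the scene stay as the last script left them, time stands still between calls to the robot, and variables do not carry over. Pictures are saved under pics/ and viewed, at most 10 in all, crops included, and the job is handed in when it is done.

```bash
ls; mkdir -p pics; cat > h.py <<'E'
import numpy as np, cv2
from cell import robot, grip, kin, viewer
def shot(cam,fn=None):
    ci=viewer.camera_info(cam); im=viewer.read_camera(cam)
    if fn: cv2.imwrite('pics/'+fn,im[:,:,::-1])
    return ci,im
def toworld(ci,p): return np.array(ci['R']).T@(np.array(p)-np.array(ci['t']).ravel())
def proj(ci,X):
    c=np.array(ci['R'])@np.array(X,float)+np.array(ci['t']).ravel(); p=np.array(ci['camera_matrix'])@c; return p[:2]/p[2]
def ray(ci,px,z):
    K=np.array(ci['camera_matrix']);R=np.array(ci['R']);t=np.array(ci['t']).ravel()
    d=R.T@np.linalg.solve(K,[px[0],px[1],1]);o=-R.T@t
    return o+d*(z-o[2])/d[2]
E
python3 - <<'E'
from h import *
np.set_printoptions(precision=1,suppress=True)
for cam in('top','side'):
    ci,im=shot(cam,cam+'.png')
    for n in ('probe','probe_tip','stand','nest','fence','fence_post_top','plate_post_top','lamp','bush','plate'):
        for d in viewer.pinpoint(n,cam):
            w=toworld(ci,d['at']); print(cam,n,round(d['confidence'],2),w,proj(ci,w))
o=robot.observe();print(o['t'],o['tcp_rot'],o['contact_force'],o['grip_width'])
E
```

```text
pics
top probe 0.8 [495.4 328.4   3. ] [183.8 246.2]
top probe 0.59 [514.5 420.2  -1.3] [143.8 238.4]
top stand 0.96 [494.5 326.7  -3.3] [185.3 247. ]
top nest 0.79 [559.4  45.    4.9] [309.7 217.6]
top nest 0.59 [ 308.5 -223.7    1. ] [432.  328.2]
top fence 0.73 [624.7  35.1  18.3] [313.8 188.2]
top fence_post_top 0.36 [655.8 139.7  70.6] [265.7 167.9]
top plate_post_top 0.21 [627.9 433.5   1.1] [140.4 189.7]
top lamp 0.94 [510.8  45.9  23.6] [309.3 237. ]
top lamp 0.83 [367.1 480.   -3.6] [113.2 304.4]
top bush 0.87 [368.8 474.8  24.6] [110.4 303. ]
top bush 0.64 [504.9  53.9  41.7] [305.6 238.2]
top bush 0.6 [494.6 321.2  -3.4] [187.7 247. ]
top bush 0.48 [498.2 -76.5  30.9] [364.7 241.7]
top plate 0.79 [531.7  56.   11.5] [304.8 228.9]
top plate 0.73 [657.2 137.5  54.4] [267.5 169.6]
side probe 0.76 [518.7 427.    1. ] [240.3 181.7]
side probe 0.6 [326.2 232.4  -2.8] [212.7 243. ]
side probe 0.55 [490.4 327.9   4.1] [247.1 201.5]
side probe_tip 0.74 [661.1 137.1  56. ] [328.1 204. ]
side stand 0.67 [495.8 324.6  -3.5] [249.3 203.2]
side nest 0.9 [558.   48.3   0.4] [315.6 249.7]
side fence 0.57 [625.   34.4  20.2] [338.  238.6]
side fence 0.3 [701.3 304.9  -0.5] [307.6 183. ]
side fence_post_top 0.49 [660.4 138.8  68.9] [327.7 200.5]
side plate_post_top 0.51 [500.1 -72.6  38.4] [323.8 278.3]
side plate_post_top 0.41 [561.1  48.6   3.2] [316.5 248.6]
side lamp 0.71 [506.9  51.   19.5] [300. 252.]
side lamp 0.55 [359.6 477.9   1.4] [188.3 190.3]
side bush 0.97 [371.5 482.4  18.8] [190.3 184. ]
side bush 0.76 [508.2  52.8  38.4] [300.  246.8]
side bush 0.67 [499.3 -72.6  33.8] [323.5 279.5]
side bush 0.16 [661.1 134.7  56.4] [328.5 204.4]
side plate 0.78 [531.4  57.6   9.8] [306.  249.2]
1.1 [0.5 3.1 0. ] [ 0.6 -0.2 -0.4] 1.0009189237462404
```

```bash
python3 - <<'E'
import cv2
a=cv2.imread('pics/top.png');cv2.imwrite('pics/topc.png',cv2.resize(a[130:360,80:480],(800,460),interpolation=cv2.INTER_CUBIC))
a=cv2.imread('pics/side.png');cv2.imwrite('pics/sidec.png',cv2.resize(a[110:350,150:450],(750,600),interpolation=cv2.INTER_CUBIC))
E
```

```text
(no output)
```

View pics/topc.png

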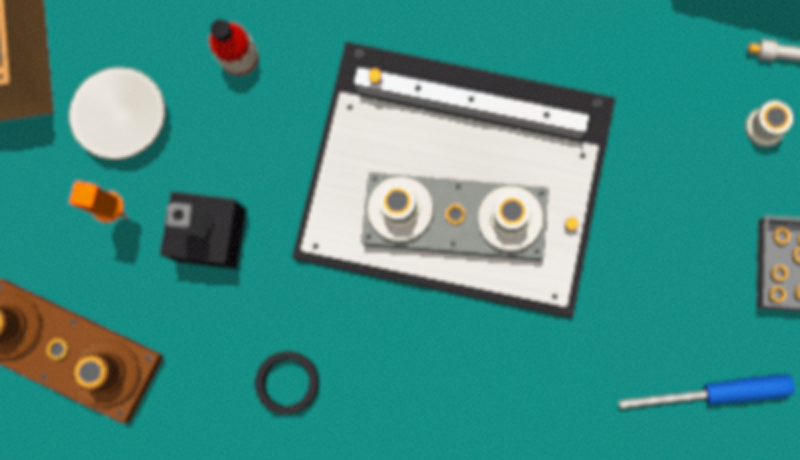

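View pics/sidec.png

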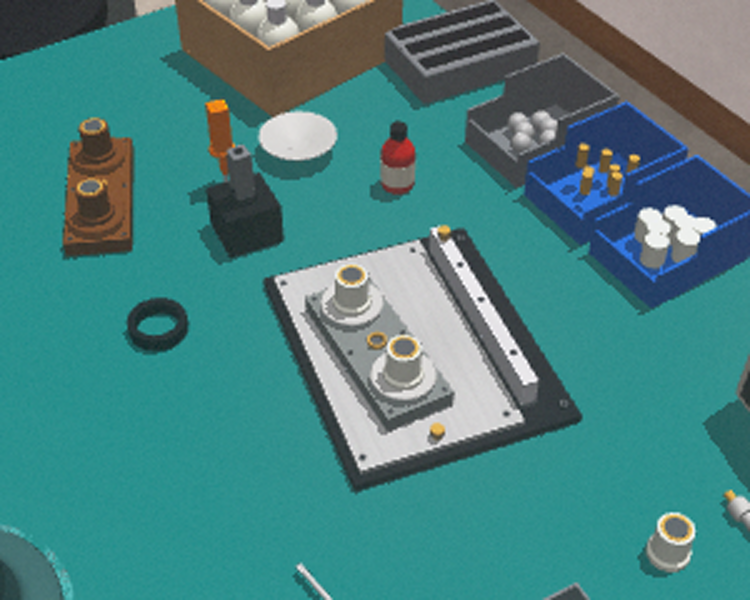

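Probe: the grey handle in the stand (crop top ≈(180,214), full (170,237)) fits, since the orange one at (85,195) is the look-alike. Lamp: the grey plate at (455,212) on the nest fits, and the brown one at (80,350) does not. Fence post is at (375,75) and plate post at (571,224). Next I look from closer with the wrist camera.

```bash
cat >> h.py <<'E'
def down(a):  # tool pointing down with tool-x axis at world angle a
    return np.array([np.cos(a/2),np.sin(a/2),0])*np.pi
E
python3 - <<'E'
from h import *
np.set_printoptions(precision=1,suppress=True)
o=robot.observe()
rv=o['tcp_rot']
a=np.pi-0.12
for (p,nm) in (([470,300,380],'w1.png'),([540,60,380],'w2.png')):
    robot.movep(p,down(a)); ci,im=shot('wrist',nm)
    if nm=='w1.png': print(ci); names=('probe','stand')
    else: names=('nest','fence','fence_post_top','plate_post_top','lamp','bush','plate','fence_post','plate_post')
    for n in names:
        for d in viewer.pinpoint(n,'wrist'):
            w=toworld(ci,d['at']); print(n,round(d['confidence'],2),w)
    o=robot.observe();print(o['t'],o['joints'],o['tcp_pos'])
E
```

```text
{'camera_matrix': array([[371.6,   0. , 316.8],
       [  0. , 371.6, 241.8],
       [  0. ,   0. ,   1. ]]), 'R': array([[ 0.1,  1. ,  0. ],
       [ 1. , -0.1,  0.3],
       [ 0.3, -0. , -1. ]]), 't': array([-355.9, -487. ,  439.7])}
probe 0.77 [518.4 426.   -2.5]
probe 0.73 [491.5 327.    2.6]
probe 0.17 [661.5 139.3  68.8]
stand 0.64 [498.3 325.8  -3.6]
stand 0.34 [511.1  47.7  41.6]
2.9167 [-0.7  0.2  0.1  1.6 -0.   1.3  0.8] [469.4 301.  379.4]
nest 0.67 [559.7  54.5  -1.2]
fence 0.6 [627.9  36.8  19.6]
fence_post_top 0.62 [331.9 242.1   1.3]
fence_post_top 0.57 [660.1 140.6  69. ]
plate_post_top 0.4 [502.3 -77.6  30.8]
lamp 0.95 [516.3  47.6  15.4]
lamp 0.61 [365.8 482.   -1.4]
lamp 0.29 [ 310.7 -216.6   -6.8]
bush 0.69 [369.3 481.6  24.5]
bush 0.68 [511.3  48.3  42.6]
fence_post 0.5 [662.7 140.8  54.5]
plate_post 0.53 [ 619.4 -303.3   -3.4]
plate_post 0.45 [501.2 -72.6  25. ]
4.4 [-0.4  0.2  0.3  1.7 -0.   1.3  1.3] [540.   60.3 380. ]
```

```bash
cat >> h.py <<'E'
def fproj(ci,X):
    X=np.asarray(X,float);c=X@np.array(ci['R']).T+np.array(ci['t']).ravel()
    r=np.linalg.norm(c[...,:2],axis=-1);th=np.arctan2(r,c[...,2]);K=np.array(ci['camera_matrix'])
    return np.stack([K[0,2]+K[0,0]*th*c[...,0]/r,K[1,2]+K[1,1]*th*c[...,1]/r],-1)
def ortho(ci,im,x0,x1,y0,y1,z,s):
    # rows: x decreasing downward, cols: y decreasing to the right; s px/mm
    xs=np.arange(x1,x0,-1/s);ys=np.arange(y1,y0,-1/s)
    G=np.stack(np.broadcast_arrays(xs[:,None],ys[None,:],z),-1).astype(float)
    m=fproj(ci,G).astype(np.float32)
    return cv2.remap(im[:,:,::-1],m,None,cv2.INTER_CUBIC)
E
python3 - <<'E'
from h import *
# same poses, recompute: present pose is w2; go back over the stand, lower, for the next shot
a=np.pi-0.12
ci,im=shot('wrist')
A=ortho(ci,im,410,710,-110,190,42,2)
robot.movep([470,315,300],down(a)); ci,im=shot('wrist','w3.png')
B=ortho(ci,im,440,540,277,377,128,2)
C=ortho(ci,im,440,540,277,377,58,2); B=np.vstack([B,C,np.zeros((200,200,3),np.uint8)])
cv2.imwrite('pics/o1.png',np.hstack([A,B]))
np.set_printoptions(precision=1,suppress=True)
for n in('probe','stand'):
    for d in viewer.pinpoint(n,'wrist'): print(n,round(d['confidence'],2),toworld(ci,d['at']))
E
```

```text
probe 0.84 [493.3 325.2   4.6]
probe 0.68 [519.4 426.6  -2.8]
stand 0.71 [496.9 328.6  -4. ]
```

View pics/o1.png

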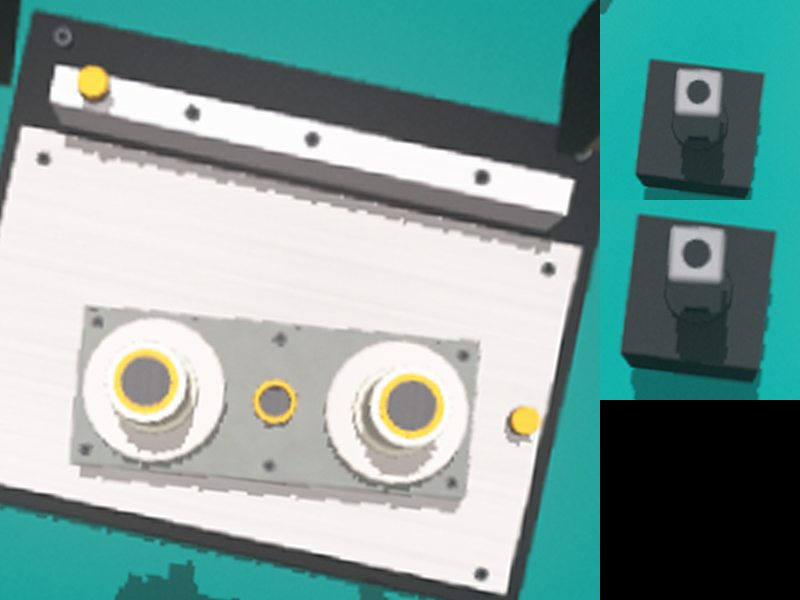

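```bash
python3 - <<'E'
from h import *
np.set_printoptions(precision=2,suppress=True)
ci,im=shot('wrist')
B=ortho(ci,im,440,540,277,377,128,6)
g=cv2.cvtColor(B,cv2.COLOR_BGR2HSV); m=((g[...,2]>130)&(g[...,1]<60)).astype(np.uint8)
m=cv2.morphologyEx(m,cv2.MORPH_CLOSE,np.ones((9,9)))
c=max(cv2.findContours(m,0,2)[0],key=cv2.contourArea); r=cv2.minAreaRect(c)
print(r,'x',540-r[0][1]/6,'y',377-r[0][0]/6)
g2=ortho(ci,im,440,540,277,377,58,6)
R=robot.observe()['joints'];print(R)
for a in (np.pi/2,-np.pi/2):
    for p,da in (([494,328,88],-.09),([494,328,200],-.09),([660,140,160],-.22),([500,-75,130],-.22),([510,50,125],-.22),([590,40,120],-.22)):
        print(a,kin.ik(p,down(a+da)))
E
```

```text
((293.477783203125, 274.66094970703125), (134.56031799316406, 134.6412811279297), 3.094058036804199) x 494.2231750488281 y 328.0870361328125
[-0.74  0.24  0.12  1.72 -0.03  1.18  0.83]
1.5707963267948966 [-0.88  0.54  0.32  1.86 -0.23  0.78 -0.54]
1.5707963267948966 [-0.9   0.39  0.34  1.78 -0.15  0.99 -0.6 ]
1.5707963267948966 [-0.57  0.59  0.45  1.61 -0.29  1.01 -0.25]
1.5707963267948966 [-0.38  0.37  0.56  2.05 -0.27  0.79  0.13]
1.5707963267948966 [-0.54  0.37  0.45  2.04 -0.23  0.78 -0.17]
1.5707963267948966 [-0.48  0.51  0.47  1.85 -0.29  0.85 -0.09]
-1.5707963267948966 [-0.55  0.53 -0.12  1.83  0.09  0.78  2.34]
-1.5707963267948966 [-0.55  0.39 -0.12  1.76  0.05  1.    2.36]
-1.5707963267948966 [-0.25  0.56 -0.01  1.58  0.01  1.    2.66]
-1.5707963267948966 [ 0.93  0.63 -1.1   1.98  0.69  0.97  2.41]
-1.5707963267948966 [-0.21  0.36  0.05  2.02 -0.03  0.77  2.78]
-1.5707963267948966 [-0.15  0.48  0.03  1.83 -0.02  0.83  2.81]
```

```bash
python3 - <<'E'
from h import *
np.set_printoptions(precision=2,suppress=True)
rv=down(np.pi/2-.054)
robot.movep([494.2,328.1,190],rv)
robot.servo_line([494.2,328.1,80],feed=120)
f0=robot.observe()['contact_force']; grip(0.0,50)
o=robot.observe();print(o['t'],f0,o['contact_force'],o['grip_width']*92,o['grip_force'],o['tcp_pos'])
robot.servo_line([494.2,328.1,150],feed=100)
robot.servo_line([494.2,328.1,190],feed=150)
o=robot.observe();print(o['t'],o['contact_force'],o['grip_width']*92,o['grip_force'],o['tcp_pos'])
ci,im=shot('wrist','w4.png')
for d in viewer.pinpoint('probe_tip','wrist')+viewer.pinpoint('probe','wrist'): print(round(d['confidence'],2),toworld(ci,d['at']))
shot('side','s2.png')
a=cv2.imread('pics/w4.png');b=cv2.imread('pics/s2.png')[110:350,150:450]
cv2.imwrite('pics/v4.png',np.vstack([cv2.resize(a,(400,300)),cv2.resize(b,(400,300))]))
E
```

```text
9.0833 [ 0.02 -0.59  0.41] [ 0.48  0.47 -0.62] 23.702434153258327 49.99971270561218 [494.15 328.05  79.95]
10.35 [ 0.35 -0.5  -2.01] 23.713781236401637 49.9993622303009 [494.02 328.04 189.56]
0.92 [494.95 324.95 114.48]
0.59 [515.18 426.91  -3.71]
```

View pics/v4.png

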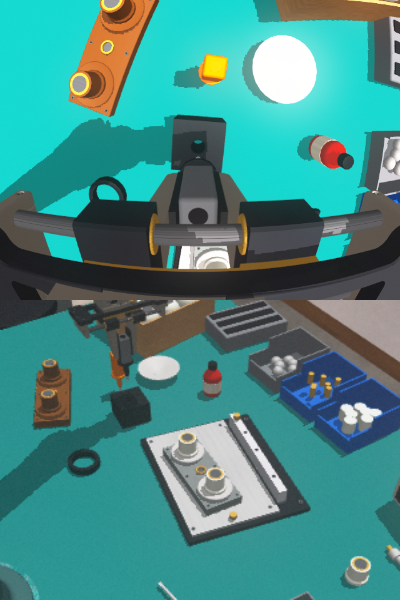

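```bash
python3 - <<'E'
from h import *
np.set_printoptions(precision=2,suppress=True)
for cam in('top','side'):
    ci=viewer.camera_info(cam); im=cv2.imread(f'pics/{cam}.png')
    g=cv2.cvtColor(im,cv2.COLOR_BGR2HSV)
    m=((g[...,0]>15)&(g[...,0]<32)&(g[...,1]>120)&(g[...,2]>110)).astype(np.uint8)
    n,l,st,ce=cv2.connectedComponentsWithStats(m)
    for nm,X,z in(('fp',[659,140,68],65),('pp',[500,-74.5,34],31),('bush',[509,52,48],45)):
        p=proj(ci,X); i=1+np.argmin(np.linalg.norm(ce[1:]-p,axis=1)); print(cam,nm,p,ce[i],st[i,4],ray(ci,ce[i],z))
robot.movep([659,140,190],down(np.pi/2-.22))
ci,im=shot('side','s3.png')
for n in('probe_tip','fence_post_top'):
    for d in viewer.pinpoint(n,'side'): print(n,round(d['confidence'],2),toworld(ci,d['at']))
o=robot.observe();print(o['t'],o['tcp_pos'],o['contact_force'])
robot.servo_line([659,140,160],feed=100)
ci,im=shot('side','s4.png')
for n in('probe_tip','fence_post_top'):
    for d in viewer.pinpoint(n,'side'): print(n,round(d['confidence'],2),toworld(ci,d['at']))
p=proj(ci,[659,140,75]);x,y=p.astype(int);print(p,proj(ci,[659,140,83]),proj(ci,[659,140,68]))
cv2.imwrite('pics/s4c.png',cv2.resize(im[y-50:y+40,x-60:x+60,::-1],(800,600),interpolation=cv2.INTER_CUBIC))
o=robot.observe();print(o['t'],o['tcp_pos'],o['contact_force'])
E
```

```text
top fp [265.7 166.9] [267.12 167.12] 34 [659.49 137.2   65.  ]
top pp [363.9  240.65] [365.46 241.64] 28 [498.28 -78.22  31.  ]
top bush [306.37 235.82] [306.98 236.73] 41 [507.52  50.74  45.  ]
side fp [327.09 200.7 ] [327.33 201.75] 12 [659.   138.52  65.  ]
side pp [324.1  279.83] [324.5 281.5] 20 [499.18 -77.67  31.  ]
side bush [300.42 244.48] [300.  245.5] 18 [507.5   51.76  45.  ]
fence_post_top 0.51 [661.29 139.52  68.48]
11.6833 [658.04 142.92 189.99] [-0.01 -0.08 -0.24]
fence_post_top 0.38 [658.08 137.85  70.96]
fence_post_top 0.37 [624.41  35.12  20.86]
[327.19 198.92] [327.32 196.86] [327.09 200.7 ]
12.2833 [659.5  140.03 160.69] [-0.33  0.25 -0.55]
```

View pics/s4c.png

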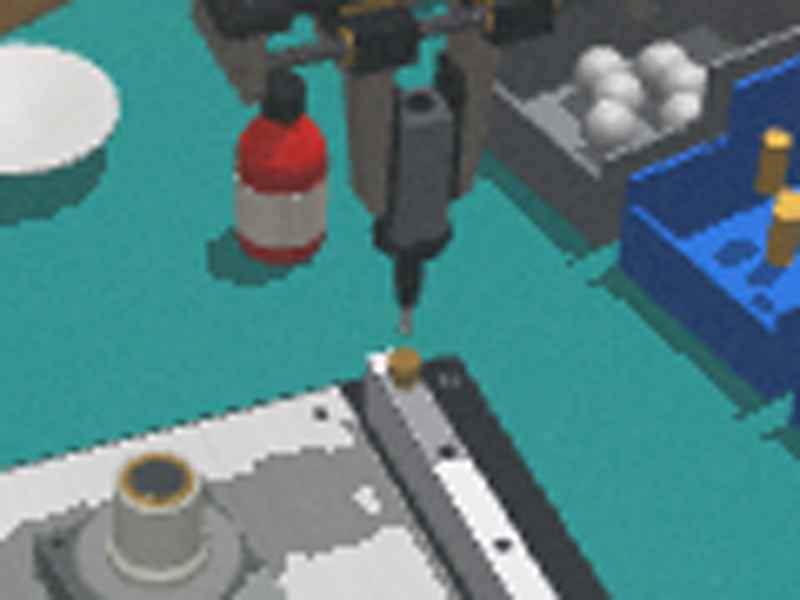

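The tip hangs directly over the fence post (crop tip (405,330), post (405,355)), so I press.

```bash
cat >> h.py <<'E'
def press(x,y,z0,z1,fmax=8.0,step=1.0):
    z=z0
    while z>z1:
        z-=step; robot.servo_line([x,y,z],feed=25)
        o=robot.observe(); f=o['contact_force']
        if f[2]>fmax: break
    robot.hold(0.3); o=robot.observe()
    print('press',o['t'],np.round(o['tcp_pos'],1),np.round(o['contact_force'],2),np.round(o['wrist_torque'],2)); return z
E
python3 - <<'E'
from h import *
x,y=659.4,138.9
robot.servo_line([x,y,147],feed=60); print(robot.observe()['contact_force'])
press(x,y,147,138,7.0)
ci,im=shot('side','s5.png'); X,Y=327,198
cv2.imwrite('pics/s5c.png',cv2.resize(im[Y-30:Y+24,X-36:X+36,::-1],(800,600),interpolation=cv2.INTER_CUBIC))
E
```

```text
[ 0.06903223 -0.91450768 -1.68592839]
press 15.2 [659.6 139.  138.4] [-0.53 -0.19  5.87] [-0.11  0.54  0.02]
```

View pics/s5c.png

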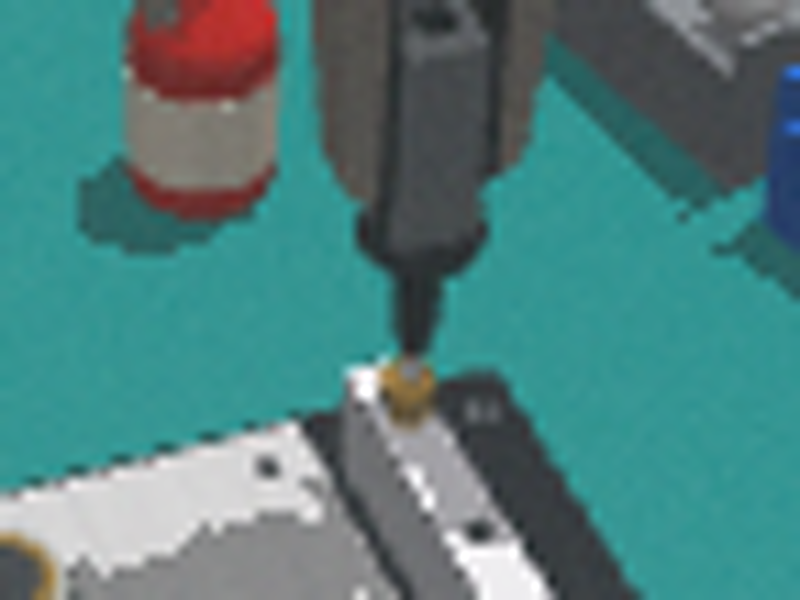

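```bash
python3 - <<'E'
from h import *
robot.servo_line([659.4,138.9,190],feed=120)
x,y=499.9,-76.3
robot.movep([x,y,190],down(np.pi/2-.22))
robot.servo_line([x,y,122],feed=100)
robot.servo_line([x,y,114],feed=60); o=robot.observe();print(o['contact_force'],o['tcp_pos'])
ci,im=shot('side')
press(x,y,114,104.3,7.0)
ci,im2=shot('side'); X,Y=324,279
cv2.imwrite('pics/s6c.png',np.hstack([cv2.resize(i[Y-35:Y+19,X-36:X,::-1] if 0 else i[Y-35:Y+19,X-18:X+18,::-1],(400,600),interpolation=cv2.INTER_CUBIC) for i in(im,im2)]))
E
```

```text
[-0.81681058 -0.27027143 -1.14362326] [499.72473524 -76.27317655 113.86887308]
press 20.8417 [500.  -76.3 104.2] [-1.93  0.01  5.92] [-0.01  0.46 -0.  ]
```

View pics/s6c.png

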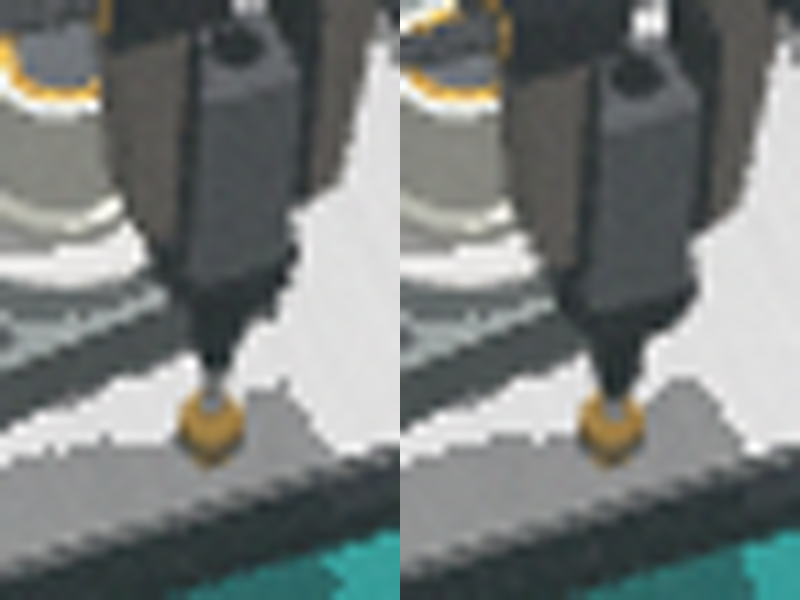

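```bash
python3 - <<'E'
from h import *
robot.servo_line([499.9,-76.3,190],feed=120)
x,y=508.3,51.8
robot.movep([x,y,190],down(np.pi/2-.22))
robot.servo_line([x,y,135],feed=100)
robot.hold(.2);f0=robot.observe()['contact_force']
for z in(130,127,125,123,121,119,117.5):
    robot.servo_line([x,y,z],feed=30);o=robot.observe();print(z,np.round(o['contact_force']-f0,2),np.round(o['tcp_pos'],1))
    if o['contact_force'][2]-f0[2]>4.5: break
robot.hold(.3);o=robot.observe();print(o['t'],np.round(o['contact_force']-f0,2),f0)
ci,im=shot('side'); X,Y=300,240
cv2.imwrite('pics/s7c.png',cv2.resize(im[Y-35:Y+19,X-36:X+36,::-1],(800,600),interpolation=cv2.INTER_CUBIC))
E
```

```text
130 [0.9  0.07 0.07] [508.1  51.8 129.8]
127 [0.55 0.59 0.29] [508.1  51.8 126.8]
125 [ 0.38  0.27 -0.91] [508.2  51.8 124.9]
123 [-0.06  1.14 -0.38] [508.2  51.8 122.9]
121 [-0.49  0.47  0.4 ] [508.2  51.8 120.8]
119 [ 0.04  0.33 -1.02] [508.3  51.8 118.9]
117.5 [-0.75 -0.34  3.18] [508.5  51.8 117.7]
25.35 [-0.9  0.7  3.6] [-0.0723338  -0.63453077 -0.92100395]
```

View pics/s7c.png

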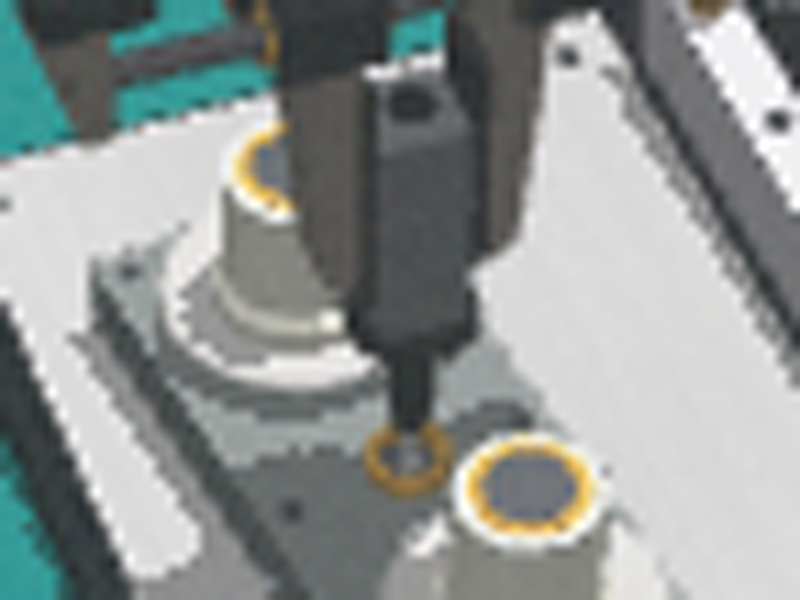

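The tip sits in the bush (crop ≈(410,460)). Now the slide.

```bash
python3 - <<'E'
from h import *
e=np.array([np.cos(.219),-np.sin(.219)]); n=np.array([-e[1],e[0]])
p0=np.array([508.3,51.8])
robot.servo_line([*p0,119.8],feed=30);robot.hold(.2)
f0=robot.observe()['contact_force']
def st(s):
    o=robot.observe();f=o['contact_force']-f0
    print(round(s,1),round(o['t'],2),'fe %.1f fn %.1f fz %.1f'%(f[:2]@e,f[:2]@n,f[2]),np.round(o['tcp_pos'],1));return -f[:2]@e
robot.servo_line([*(p0+8*e),119.8],feed=30);st(8)
robot.servo_line([*(p0+64*e),119.8],feed=35);st(64)
s=64
while s<90:
    s+=2;robot.servo_line([*(p0+s*e),119.8],feed=25)
    if st(s)>6: break
ci,im=shot('side'); X,Y=325,240
cv2.imwrite('pics/s8c.png',cv2.resize(im[Y-48:Y+42,X-60:X+60,::-1],(800,600),interpolation=cv2.INTER_CUBIC))
E
```

```text
8 26.27 fe -1.0 fn 0.8 fz -0.6 [516.4  49.9 119.7]
64 28.02 fe -1.5 fn -0.2 fz -0.9 [570.7  37.9 119.8]
66 28.27 fe -0.1 fn 1.0 fz -0.9 [573.   37.5 119.9]
68 28.52 fe -1.0 fn -0.1 fz 0.1 [575.   37.  119.8]
70 28.77 fe -0.5 fn -0.2 fz -0.3 [576.9  36.5 119.8]
72 29.02 fe -0.5 fn 0.4 fz -0.9 [578.8  36.1 119.8]
74 29.27 fe -1.2 fn 0.9 fz -0.4 [580.7  35.7 119.8]
76 29.52 fe -0.8 fn 0.4 fz -1.2 [582.7  35.2 119.8]
78 29.77 fe -1.3 fn 1.1 fz -0.4 [584.7  34.8 119.8]
80 30.02 fe -0.8 fn 0.6 fz -1.5 [586.7  34.4 119.9]
82 30.27 fe -1.3 fn 0.7 fz -1.7 [588.6  33.9 119.8]
84 30.52 fe -0.4 fn 1.1 fz -1.7 [590.5  33.5 119.8]
86 30.77 fe -3.5 fn 0.5 fz 0.5 [591.4  33.4 119.5]
88 31.02 fe -6.0 fn 1.4 fz -1.3 [591.9  33.4 118.8]
```

View pics/s8c.png

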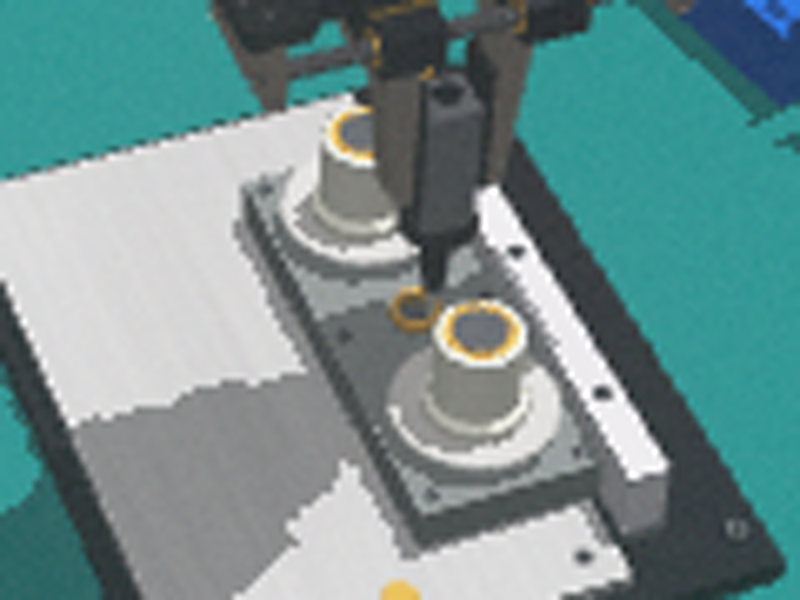

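```bash
python3 - <<'E'
from h import *
e=np.array([np.cos(.219),-np.sin(.219)]); n=np.array([-e[1],e[0]])
p0=np.array([508.3,51.8]); f0=np.array([-.3,-.3,-1.2])
grip(0.0,60)
def st(k):
    F=[];
    for _ in range(4): robot.hold(.05);o=robot.observe();F.append(o['contact_force']-f0)
    f=np.mean(F,0)
    print(k,round(o['t'],2),'fe %.1f fn %.1f fz %.1f'%(f[:2]@e,f[:2]@n,f[2]),np.round(o['tcp_pos'],1),np.round(o['tcp_rot'],3),'s %.1f'%((np.array(o['tcp_pos'])[:2]-p0)@e),round(o['grip_width']*92,2));return -f[:2]@e,o['tcp_pos'][2]
st('start')
s,z=88,119.8
for k in range(12):
    s+=.4; z-=.75
    robot.servo_line([*(p0+s*e),z],feed=20); fe,zz=st((round(s,1),round(z,1)))
    if fe>22 or zz<111.8: break
ci,im=shot('side','s9.png')
g=cv2.cvtColor(im,cv2.COLOR_RGB2HSV);m=((g[...,0]>12)&(g[...,0]<32)&(g[...,1]>100)&(g[...,2]>90)).astype(np.uint8)
N,l,sa,ce=cv2.connectedComponentsWithStats(m)
p=proj(ci,[586,34.6,45]);i=1+np.argmin(np.linalg.norm(ce[1:]-p,axis=1));print(p,ce[i],sa[i],ray(ci,ce[i],45))
E
```

```text
start 31.48 fe -5.7 fn 1.1 fz 0.2 [591.9  33.4 118.8] [-2.448 -1.962  0.006] s 85.6 23.9
(88.4, 119.0) 31.93 fe -6.6 fn 0.8 fz 3.8 [592.   33.4 118.4] [-2.448 -1.962  0.006] s 85.7 23.45
(88.8, 118.3) 32.38 fe -8.0 fn 0.1 fz 4.4 [592.1  33.3 117.6] [-2.447 -1.962  0.007] s 85.8 23.9
(89.2, 117.5) 32.83 fe -8.5 fn 0.9 fz 4.2 [592.1  33.4 116.8] [-2.447 -1.961  0.008] s 85.8 24.06
(89.6, 116.8) 33.28 fe -9.1 fn 1.2 fz 5.3 [592.3  33.4 116.1] [-2.446 -1.961  0.008] s 86.0 23.57
(90.0, 116.0) 33.73 fe -9.8 fn 1.1 fz 5.6 [592.3  33.3 115.3] [-2.446 -1.961  0.009] s 86.0 23.73
(90.4, 115.3) 34.18 fe -10.1 fn 0.3 fz 6.2 [592.4  33.3 114.5] [-2.446 -1.96   0.01 ] s 86.1 23.45
(90.8, 114.5) 34.63 fe -10.9 fn 0.9 fz 6.8 [592.5  33.3 113.7] [-2.445 -1.96   0.011] s 86.2 23.59
(91.2, 113.8) 35.08 fe -11.6 fn 1.1 fz 7.2 [592.6  33.3 112.9] [-2.445 -1.96   0.011] s 86.3 23.4
(91.6, 113.0) 35.53 fe -12.2 fn -0.1 fz 7.8 [592.6  33.3 112.1] [-2.444 -1.96   0.012] s 86.4 23.75
(92.0, 112.3) 35.98 fe -13.5 fn 0.5 fz 8.2 [592.7  33.3 111.3] [-2.444 -1.959  0.013] s 86.4 23.59
[327.12950076 237.98871192] [326.5        238.72222222] [324 235   7   7  18] [582.92374443  33.26532932  45.        ]
```

```bash
python3 - <<'E'
import cv2
im=cv2.imread('pics/s9.png'); X,Y=325,242
cv2.imwrite('pics/s9c.png',cv2.resize(im[Y-36:Y+36,X-48:X+48],(800,600),interpolation=cv2.INTER_CUBIC))
E
```

```text
(no output)
```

View pics/s9c.png

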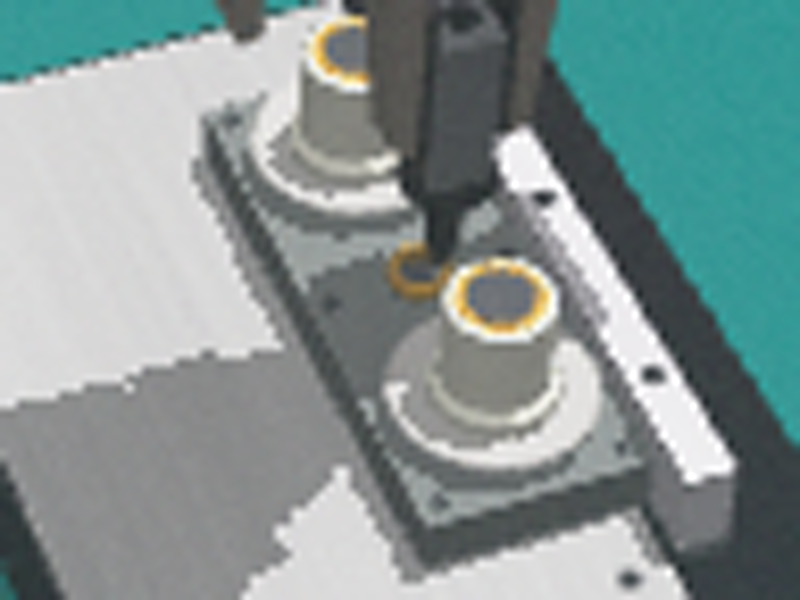

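```bash
python3 - <<'E'
from h import *
ci=viewer.camera_info('side')
th=-.219;R=np.array([[np.cos(th),-np.sin(th)],[np.sin(th),np.cos(th)]]);o=np.array([558.7,50.5])
for q in([-10,90],[-10,-110],[70,-110]): print('pred',proj(ci,[*(o+R@q),42]))
ob=[ray(ci,p,42)[:2] for p in((301.6,220.6),(328.0,270.2),(354.8,262.4))]
for v in ob: print('obs nest',R.T@(v-o))
fe=[ray(ci,p,54)[:2] for p in((277+497/8.333,206+145/8.333),(277+690/8.333,206+480/8.333))]
d=fe[0]-fe[1];l=ob[0]-ob[1];print('yaw fence',np.arctan2(-d[0],d[1]),'lamp',np.arctan2(-l[0],l[1]))
print([R.T@(v-o) for v in fe])
s=robot.observe();print(s['t'],s['contact_force'],s['tcp_pos'],s['grip_width'])
E
```

```text
pred [301.01263667 218.67239134]
pred [327.72637308 268.82377009]
pred [355.42429873 260.72848746]
obs nest [-11.18716436  81.98582831]
obs nest [ -11.12617045 -114.54065778]
obs nest [  65.96700778 -114.71868251]
yaw fence -0.23429309112425162 lamp -0.218689640259585
[array([73.63078562, 25.76262824]), array([  71.2194028 , -131.90300082])]
36.0333 [-12.96058218   1.87761296   8.02557844] [592.696261    33.30112724 111.32492623] 0.25797419097848584
```

The lamp plate's yaw matches the nest (-0.219), so it lies flush. The push is steady at about 13 N to the fence and 8 N down, with the pin about 7 mm in.

```bash
python3 -c "
from h import *
print(robot.job_done())"
```

```text
the job is handed in; nothing more can be done
None
```

I handed the job in at about 36 s: both posts were pressed in order, fence then base plate. The lamp plate lies flush against the fence, with the probe still held in the slanting push (about 13 N towards the fence and 8 N down, pin about 7 mm in).

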